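# Pull the snap cap off a clamped milk sample bottle

## Robot

A 6-joint arm with a two-finger parallel gripper is mounted at the origin on the work surface. World frame = base frame: x ahead of the robot, y to its left, z up, the work surface at z = 0. Lengths are in m, angles in rad, forces in N, time in s.
With the tool pointing down it reaches from about 0.275 to 0.85 m from the base axis. Payload 5.2 kg.
Tool frame: the origin (TCP) lies at the very end of the fingers, on their centre line; the grasp point (between the pads) lies 19 mm behind it (r.grasp_offset is the distance from the TCP to the grasp point, in m); z points along the fingers, y is the line along which they close (so a half turn about z gives the same grasp; the last joint's range is limited). The gripper opens to 85 mm and grips with 20 to 120 N. Pads are 22 mm wide; open, the fingers measure 114 mm over their backs; the gripper's body (76 mm by 85 mm) begins 54 mm behind the grasp point. The pads swing forward as they close: fully open they stand 13 mm farther back than shut.
Start: joints at [-1.368, 0.259, 1.535, -0, 1.348, -0.203], TCP at [0.217, -0.505, 0.231] pointing down, gripper open.
Joint ranges: [-3.14, 3.14], [-0.91, 2.08], [0.19, 2.58], [-1.22, 4.36], [0.22, 2.71], [-3.12, 3.12]. Speed limits (rad/s): [2.57, 2.57, 3.14, 3.14, 3.14, 3.14].

## Interface

Orientations are given as a rotation vector (axis times angle).
In Python, from cell import telemetry, imaging, ticket, r gives the robot as it stands.
- The arm moves only by the tool carry_out, never from a script. Its argument "deltas" is a list of rows, each a list of 3 entries, a list of its own where there are three numbers: the closure, from 0 (fully open) to 1 (shut), then the shift along the tool's x, y, z in cm, then the turn, a rotation vector about the tool's x, y, z in rad. In form: [[jaw, [dx, dy, dz], [wx, wy, wz]], ...]. A call has 1 to 8 rows; each row is the pose to reach, as a shift and turn from the pose commanded when the call began, along the tool's axes at that moment; what a row does not reach only later rows make up. A row lasts 1/10 s, in which the tool goes at most 50 mm and 8.59 degrees, less where a joint would pass 70% of its speed; a pose out of reach is approached as far as the arm can. A call with a gripper value outside its range is refused whole. The fingers move at their own pace and stop on an object; "force" is the grip in N (left out, the last holds). Time passes only in rows, so rows that repeat a pose let the fingers close. It gives the time, the measured TCP pose, the force, the opening and the grip force at its end, in the units of the state.
- telemetry.observe(): the state, without advancing time (a new reading comes with each control period).
- imaging.grab_frame(name): name is "side" or "top" or "wrist"; returns (picture, depth): 384x512x3 uint8, red, green, blue; 384x512 float32, m along the optical axis (not along the pixel's ray), 0 where there is no reading.
- imaging.get_calibration(name): a dict with "fovy" (degrees; the focal length in pixels is half the picture's height over the tangent of half this angle, whatever the lens; pixels are square), "cx", "cy" (the principal point, pixels), "pose" (4x4, takes a point from camera to world coordinates). Camera axes: x right, y up, looking along -z (the intrinsics and any distortion apply to the point x, -y, -z); pixel columns grow to the right and rows downward; lengths in m; the calibration is good to about 2 mm. A picture is of the moment at which its call begins: read the wrist's pose just before it. get_calibration takes no time and is no camera call; for the wrist camera it gives the pose at the moment of the call.
- ticket.job_done(): hands the job in; it is judged then, once.
The state is a dict: "clock": time; "q": joint angles; "dq": joint speeds; "joint_torque": joint torques, N m; "tool_pos": TCP position; "orientation": TCP orientation; "force": force on the tool from outside, world axes, zero at the start; "torque": the same for the moment, N m; "finger_gap": finger opening in m; "grasp_force": force on a finger pad.
Only numpy, scipy, OpenCV 4.12 (cv2) and the standard library are available. Lean on these libraries where they do the work, as an engineer would, in place of code of your own. Each camera call takes 0.05 s, during which the arm holds its last target. There are 200 camera calls.

## Task

Take the C-shaped puller off its rest by its handle, slide its fork gently and fully home under the rim of the snug white snap cap on the clamped bottle (the one whose round cap overhangs a short bare neck; the other bottle has a screw cap) and pull the cap straight up until it pops off. Carry the cap away on the fork and set puller and cap down together in the empty steel tray, the puller standing upright on its fork, and let go. Do not touch the cap with the fingers, do not force the bottle or the cap, and leave everything else where it is.

Things in the scene. Friction and masses are not known exactly. Their poses are not given: they have to be found in the camera images.
- stand: Bottle clamp fixed to the bench, 100 x 100 mm: grey block, four posts and a rigid level clamp plate, its top 100 mm above the origin, clear of obstacles. The amber bottle is held below; only its rigid neck, 22 mm in diameter, stands 5.5 mm out of the plate's middle. Origin: centre of the underside, z up, set 0 to 12 mm into the bench. More than 20 N from the puller on plate or neck is too much
- mouth (a point): Centre of the rim of that bottle's neck, 105.5 mm above the origin of stand, 5.5 mm above the clamp plate
- cap: White snap cap, 20 g, origin at the foot of its plug, z up: plug 12 mm wide, 12 mm long (in the neck); flange 40 mm wide, 5 mm thick; knob 26 mm wide, top at 23.5 mm. Seated, the flange lies on the neck's rim, 5.5 mm above the clamp plate. A springy seal grips the plug: about 8 to 14 N straight up for some 7 mm, then it is free. Breaks above 25 N; must not lean over 0.15 rad in the neck
- flange (a point): Centre of the underside of the cap's flange, 12 mm above the cap's origin, on its axis
- puller: C-shaped puller, 140 g, origin on its axis in the underside of its arm plate (44 x 76 x 6 mm), which lies on the rest; z up. Black handle on the axis at z 6 to 58 mm: 30 in x, 14 in y (grip across this). Below, a back post (x -32 to -20 mm) carries a fork: two tines 6 wide, 3.5 thick, 27 apart inside, pointing to +x, tips at x = 22; a web between them at x < -11 mm meets the neck when home
- rest: The puller's rest, fixed: base 90 x 110 mm with two uprights 74 mm high under the wings of the puller's arm plate; lift it straight up. Origin: centre of the puller's axis on the bench. The puller's fork hangs free between the uprights. The foot of the fork is 42 to 58 mm below the puller's origin: its post is telescopic, clamped at another length each time; the length is not measured
- tray: Flat open steel tray fixed to the bench, outside 170 mm (its x) x 140 mm (its y) x 18 mm high, walls and floor 4 mm thick. Origin: centre of its underside on the bench
- other: Second bottle clamp, like the first but its bottle has a screw cap 34 mm in diameter and 20 mm high standing straight on the plate, without gap. Not to be touched. Origin: centre of its underside
- beaker: Bystander: glass beaker, 54 mm in diameter, 65 mm high; origin under its middle
- reagent: Bystander: amber bottle, 48 mm in diameter, 95 mm high; origin under its middle
- pot: Bystander: small clear plastic cup, 44 mm in diameter, 38 mm high; origin under its middle
- mortar: Bystander: white mortar bowl, 110 mm in diameter, 60 mm high; origin under its middle
- jar: Bystander: white jar, 56 mm in diameter, 70 mm high; origin under its middle
- spatula: Bystander: spatula about 200 mm long lying on the bench; origin under its middle
Things that resemble listed ones, but are neither listed nor needed, are in the scene too. Several things have the shape of the cap; the one meant has the colours described above.

How it is judged:
On the way, in this order (a step that is already met when the one before it is completed fails the run):
1. the puller, home to within 8 mm of the cap's axis, bears on the cap while its plug is still in the neck (horizontal distance between puller and flange below 0.008 m and contact force between puller and cap above 3 N and z of flange in the frame of mouth between -0.002 and 0.01 m), for 0.02 s.
2. the cap is off and carried on the fork, its flange at least 30 mm above the neck's rim and within 20 mm of the puller's axis (z of flange in the frame of mouth above 0.03 m and horizontal distance between puller and flange below 0.02 m and contact force between puller and cap above 0.05 N), for 0.2 s.
At the end, for the whole second after the job is handed in: The puller stands upright (within 0.12 rad) on its fork on the tray's floor, inside the tray, its origin less than 66 mm above the tray's underside; the cap is in the tray too, in or beside the fork, its flange less than 40 mm above the tray's underside; both at rest and let go (x of puller in the frame of tray between -0.075 and 0.075 m and y of puller in the frame of tray between -0.062 and 0.062 m and z of puller in the frame of tray below 0.066 m and angle between puller's own z axis and vertical below 0.12 rad and x of flange in the frame of tray between -0.081 and 0.081 m and y of flange in the frame of tray between -0.066 and 0.066 m and z of flange in the frame of tray below 0.04 m and linear speed of each of puller, cap below 0.02 m/s); the robot touches nothing.
It fails at once if the puller presses harder than 20 N on the bottle's neck or its clamp (contact force between puller and stand above 20 N).
It fails at once if the puller loads the cap with more than 25 N (contact force between puller and cap above 25 N).
It fails at once if the cap is wrenched sideways: leans over 0.15 rad while its plug is in the neck (distance between flange and mouth below 0.009 m and angle between cap's own z axis and vertical above 0.15 rad).
It fails at once if the fingers touch the cap (contact force between the fingers and cap above 0.5 N).
It fails at once if a bystander is moved by more than 30 mm, or the robot or the puller pushes the other clamp with more than 3 N (distance of any of beaker, reagent, pot, mortar, jar, spatula from where it was at the start of the episode above 0.03 m or contact force between any of puller, the arm, the fingers and other above 3 N).
It also fails if it takes over 72 s, if anything falls off the work surface, if the arm or the gripper's body presses on something with over 40 N, if the wrist force passes 120 N, or if a joint passes its speed limit or range.

## Working session

There is one attempt and no reset: what is moved stays moved. The work goes in short steps, Python scripts to look and compute and a tool call to move; the robot and the scene stay as the last step left them, time stands still between calls to the robot, and variables do not carry over. Pictures are saved under pics/ and viewed, at most 11 in all, crops included, and the job is handed in when it is done.

Besides the shell and the picture viewer there is one more tool, called after "Emit:" in YAML: its name, and indented under it one key for each argument. carry_out: Moves the arm, as the interface text tells. Its arguments: {"type":"object","properties":{"deltas":{"type":"array","items":{"type":"array"}},"force":{"type":"number"}},"required":["deltas"]}

```bash
ls; mkdir -p pics; cat > h.py <<'E'
import numpy as np,cv2
from cell import telemetry, imaging, ticket, r
def save(n,f):
    c=imaging.get_calibration(n); p,d=imaging.grab_frame(n)
    np.savez(f+'.npz',p=p,d=d,fovy=c['fovy'],cx=c['cx'],cy=c['cy'],pose=c['pose'])
    cv2.imwrite('pics/'+f+'.png',p[:,:,::-1]); return c
def cloud(f):
    z=np.load(f+'.npz'); d=z['d']; H,W=d.shape
    fl=H/2/np.tan(np.radians(z['fovy'])/2)
    v,u=np.mgrid[:H,:W]
    P=np.stack([(u-z['cx'])/fl*d,-(v-z['cy'])/fl*d,-d],-1)
    P=P@z['pose'][:3,:3].T+z['pose'][:3,3]; P[d==0]=np.nan
    return z['p'],P
E
python3 - <<'E'
from h import *
for n in('side','top'):
    c=save(n,n+'0'); print({k:(np.round(v,4).tolist()) if not isinstance(v,str) else v for k,v in c.items()})
print(telemetry.observe())
a=cv2.imread('pics/top0.png')
cv2.imwrite('pics/top0b.png',cv2.resize(a,(800,600),interpolation=cv2.INTER_CUBIC))
E
```

```text
pics
{'fovy': 47.5338, 'cx': 257.921, 'cy': 187.1089, 'pose': [[0.9909, 0.1033, -0.0867, 0.492], [-0.1349, 0.7444, -0.654, -0.6379], [-0.003, 0.6597, 0.7515, 0.791], [0.0, 0.0, 0.0, 1.0]]}
{'fovy': 51.6887, 'cx': 257.5638, 'cy': 188.4829, 'pose': [[-0.0017, 0.9968, -0.0794, 0.4959], [-1.0, -0.0021, -0.0052, 0.0004], [-0.0054, 0.0794, 0.9968, 1.1269], [0.0, 0.0, 0.0, 1.0]]}
{'clock': 0.1, 'q': array([-1.36782334e+00,  2.59280815e-01,  1.53596437e+00,  1.14428539e-05,
        1.34799030e+00, -2.02773608e-01]), 'dq': array([-2.69786785e-04, -8.21088847e-04, -1.41985916e-03,  1.78166477e-03,
        5.02291623e-04, -5.98142798e-05]), 'joint_torque': array([ 3.26274770e-03, -4.46966529e+01, -2.91247755e+01, -1.61229727e-04,
        6.22410051e-03,  3.12142674e-05]), 'tool_pos': array([ 0.21703072, -0.50486348,  0.23055579]), 'orientation': array([-3.07555559e+00, -6.32647405e-01, -1.72605476e-05]), 'force': array([-0.70730505,  1.39007021, -0.1057222 ]), 'torque': array([-0.01514697, -0.00999784,  0.00926759]), 'grasp_force': 0.0, 'finger_gap': 0.08552815990997732}
```

View pics/top0b.png

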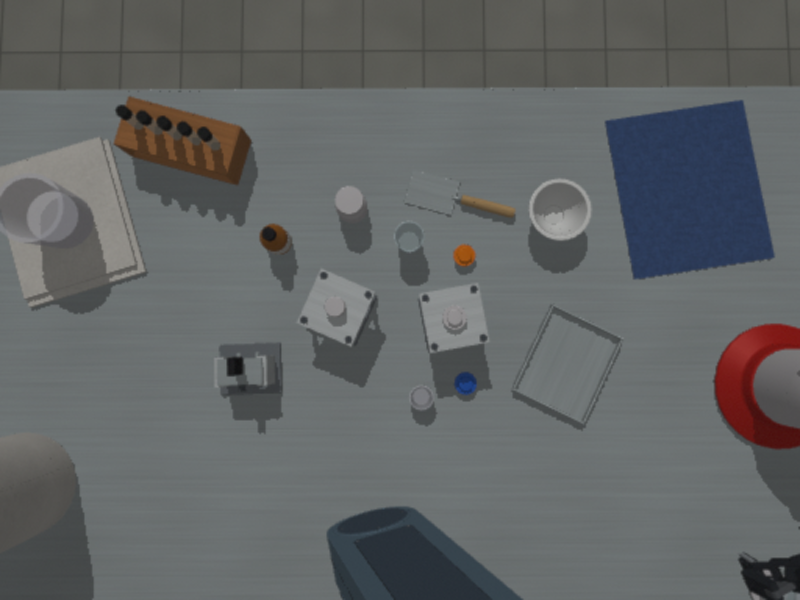

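View pics/side0.png

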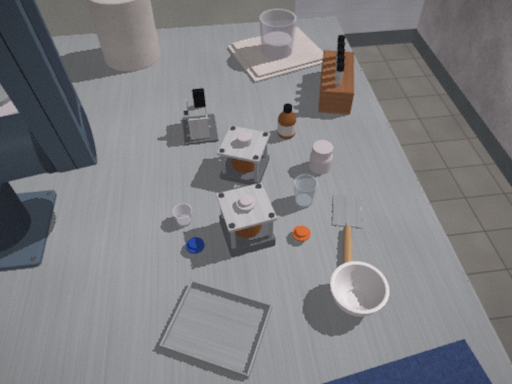

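The top view (800x600 scale) shows the puller on its rest at (240,370), the snap-cap stand at (455,318), the screw-cap stand at (337,307) and the tray at (567,365). The side view shows the snap cap at (247,202). Next I'll measure these from depth.

```bash
python3 - <<'E'
from h import *
p,P=cloud('top0'); s=512/800
def rep(nm,u0,u1,v0,v1,z0,z1):
    S=P[int(v0*s):int(v1*s),int(u0*s):int(u1*s)].reshape(-1,3)
    m=(S[:,2]>z0)&(S[:,2]<z1); Q=S[m]
    if len(Q)<4: print(nm,len(Q)); return
    b=cv2.minAreaRect((Q[:,:2]*1000).astype(np.float32))
    print(nm,len(Q),'rect c',np.round(b[0],1),'sz',np.round(b[1],1),'ang',round(b[2],1),'zmed',np.round(np.median(Q[:,2])*1000,1), 'mean',np.round(Q.mean(0)*1000,1))
rep('bench',300,320,430,450,-.1,.1)
rep('stand plate',410,500,275,365,.085,.107)
rep('cap knob',430,480,295,345,.115,.14)
rep('cap flange',430,480,295,345,.1055,.1155)
rep('other plate',290,385,260,355,.085,.107)
rep('puller plate',205,290,335,405,.068,.09)
rep('puller handle',205,290,335,405,.11,.16)
rep('rest base',200,300,335,405,.004,.03)
rep('tray rim',505,630,300,430,.012,.025)
rep('tray all',505,630,300,430,.002,.025)
a=p[:,:,::-1]
def crop(u0,u1,v0,v1): return cv2.resize(a[int(v0*s):int(v1*s),int(u0*s):int(u1*s)],(400,400),interpolation=cv2.INTER_CUBIC)
p2,_=cloud('side0'); b=p2[:,:,::-1]
im=np.hstack([crop(200,300,320,420),cv2.resize(b[80:150,165:235],(400,400),interpolation=cv2.INTER_CUBIC)])
cv2.imwrite('pics/c1.png',im)
E
```

```text
bench 156 rect c [325.9 175.1] sz [34.6 32.1] ang 0.5 zmed 0.3 mean [326.1 175.    0.5]
stand plate 1309 rect c [540.2 -78.7] sz [100.1 100.4] ang 10.5 zmed 99.2 mean [539.9 -78.4  99.3]
cap knob 59 rect c [540.5 -78.2] sz [23.1 23. ] ang 89.6 zmed 116.8 mean [540.2 -78.7 117. ]
cap flange 137 rect c [544.4 -74.5] sz [48.  38.6] ang 40.7 zmed 110.1 mean [539.9 -77.7 110.7]
other plate 1320 rect c [558.5 118.6] sz [100.4  99.8] ang 66.2 zmed 90.2 mean [558.2 118.4  90.4]
puller plate 511 rect c [446.5 281.5] sz [58.3 89.5] ang 1.1 zmed 79.7 mean [448.6 277.6  78.8]
puller handle 93 rect c [460.4 281. ] sz [27.9 13.9] ang 1.4 zmed 131.0 mean [460.8 279.4 128.4]
rest base 699 rect c [452.  282.8] sz [177.7 123.2] ang 90.0 zmed 8.5 mean [455.9 271.3   9.1]
tray rim 380 rect c [ 461.2 -287.2] sz [141.3 170. ] ang 64.0 zmed 17.9 mean [ 463.4 -290.5   17.8]
tray all 3815 rect c [ 460.  -289.8] sz [226.7 229.9] ang 89.9 zmed 4.7 mean [ 461.6 -288.6    6. ]
```

View pics/c1.png

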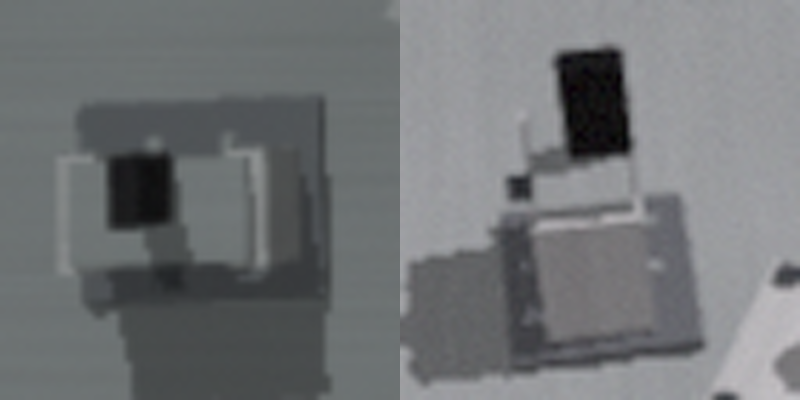

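The puller's handle centre is at about (460, 281), its plate top is at z 80, and the fork tips point to +x. The snap-cap axis is at (540, -78.7) with the plate top at about 99. Next I'll move over the stand, squared to the world axes, and look with the wrist camera.

Emit:
carry_out:
  deltas:
    - [0, [2.5, -1.8, -0.5], [0, 0, 0.1]]
    - [0, [7, -5.1, -1.5], [0, 0, 0.2]]
    - [0, [12, -8.7, -2.5], [0, 0, 0.3]]
    - [0, [17, -12.4, -3.5], [0, 0, 0.4]]
    - [0, [22, -16, -4.5], [0, 0, 0.405]]
    - [0, [27, -19.6, -5.5], [0, 0, 0.405]]
    - [0, [31.5, -22.9, -6], [0, 0, 0.405]]
    - [0, [36, -26.2, -6.5], [0, 0, 0.405]]

```text
clock: 0.9
tool_pos: [0.4101, -0.1795, 0.2891]
orientation: [3.141, 0.001, 0.0]
force: [0.5, -0.0, 0.4]
finger_gap: 0.0855
grasp_force: 0.0
```

Emit:
carry_out:
  deltas:
    - [0, [2, -4.5, -0.5], [0, 0, 0]]
    - [0, [2, -4.5, -0.5], [0, 0, 0]]
    - [0, [2, -4.5, -0.5], [0, 0, 0]]

```text
clock: 1.2
tool_pos: [0.4297, -0.1352, 0.2937]
orientation: [3.141, 0.007, -0.001]
force: [0.1, -0.5, 1.0]
finger_gap: 0.0852
grasp_force: 0.0
```

```bash
python3 - <<'E'
from h import *
o=telemetry.observe(); print(o['clock'],o['tool_pos'],o['orientation'],o['q'])
c=save('wrist','w1'); print(np.round(c['pose'],3).tolist(),c['fovy'],c['cx'],c['cy'])
E
```

```text
1.2 [ 0.42974309 -0.13516429  0.29368827] [ 3.14137140e+00  7.33695771e-03 -7.21304182e-04] [-5.52884036e-01  3.81756853e-02  1.64557743e+00 -4.25437699e-04
  1.45811772e+00  1.01328901e+00]
[[0.004, 0.951, 0.308, 0.507], [-1.0, 0.004, 0.002, -0.135], [0.001, -0.308, 0.951, 0.436], [0.0, 0.0, 0.0, 1.0]] 67.88050066268552 253.91080312243827 187.72817232508066
```

View pics/w1.png

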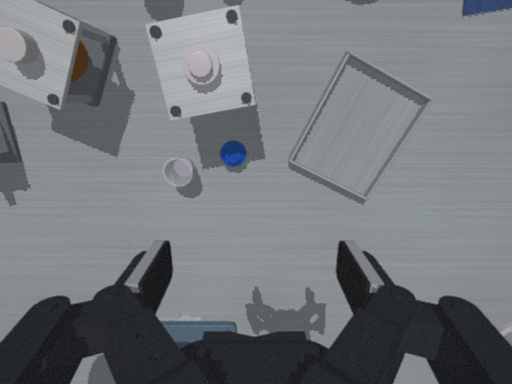

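The wrist view shows the snap-cap stand at (200,65) px, its cap knob at (202,66), and the whole tray at (360,125). I'll measure these from its depth.

```bash
cat >> h.py <<'E'
def rep(P,nm,u0,u1,v0,v1,z0,z1):
    S=P[v0:v1,u0:u1].reshape(-1,3)
    Q=S[(S[:,2]>z0)&(S[:,2]<z1)]
    if len(Q)<4: print(nm,len(Q)); return
    b=cv2.minAreaRect((Q[:,:2]*1000).astype(np.float32))
    print(nm,len(Q),'rect c',np.round(b[0],1),'sz',np.round(b[1],1),'ang',round(b[2],1),'zmed',np.round(np.median(Q[:,2])*1000,1),'mean',np.round(Q.mean(0)*1000,1))
E
python3 - <<'E'
from h import *
p,P=cloud('w1')
rep(P,'plate',140,262,0,125,.09,.104)
rep(P,'knob',180,225,45,90,.114,.13)
rep(P,'flange',175,230,40,95,.1065,.1135)
rep(P,'bench',220,260,180,220,-.1,.1)
rep(P,'tray rim',280,440,45,210,.012,.025)
rep(P,'tray floor',310,410,80,170,-.01,.01)
E
```

```text
plate 7890 rect c [538.  -77.7] sz [100.2 100.1] ang 10.3 zmed 98.4 mean [540.6 -78.   98.4]
knob 471 rect c [537.8 -78. ] sz [24.5 24.4] ang 38.7 zmed 115.3 mean [537.9 -78.  115.3]
flange 688 rect c [537.9 -77.8] sz [39. 39.] ang 26.8 zmed 108.8 mean [537.6 -78.7 109. ]
bench 1593 rect c [ 344.6 -111.7] sz [68.8 65. ] ang 0.3 zmed -0.2 mean [ 3.451e+02 -1.122e+02 -2.000e-01]
tray rim 1565 rect c [ 458.8 -286. ] sz [140.3 170.3] ang 63.9 zmed 17.3 mean [ 466.3 -291.6   16.8]
tray floor 8479 rect c [ 462.8 -297.9] sz [131.7 164.6] ang 0.2 zmed 3.9 mean [ 465.1 -291.6    3.7]
```

Emit:
carry_out:
  deltas:
    - [0, [0, -3, 0], [0, 0, 0]]
    - [0, [0, -8, 0], [0, 0, 0]]
    - [0, [0, -13, 0], [0, 0, 0]]
    - [0, [0, -18, 0], [0, 0, 0]]
    - [0, [0, -23, 0], [0, 0, 0]]
    - [0, [0, -27, 0], [0, 0, 0]]
    - [0, [0, -31, 0], [0, 0, 0]]
    - [0, [0, -35, 0], [0, 0, 0]]

```text
clock: 2.05
tool_pos: [0.4298, 0.2132, 0.2935]
orientation: [3.141, -0.004, -0.0]
force: [0.9, 0.1, 0.7]
finger_gap: 0.0856
grasp_force: 0.0
```

Emit:
carry_out:
  deltas:
    - [0, [0, -3, 0], [0, 0, 0]]
    - [0, [0, -5, 0], [0, 0, 0]]
    - [0, [0, -6, 0], [0, 0, 0]]
    - [0, [0, -6, 0], [0, 0, 0]]

```text
clock: 2.45
tool_pos: [0.4298, 0.2729, 0.2933]
orientation: [3.141, -0.0, -0.001]
force: [0.5, -0.4, 0.2]
finger_gap: 0.0856
grasp_force: 0.0
```

```bash
python3 - <<'E'
from h import *
o=telemetry.observe(); print(o['clock'],o['tool_pos'],o['orientation'])
save('wrist','w2')
E
```

```text
2.45 [0.42980074 0.27292031 0.29328489] [ 3.14099757e+00 -5.50268596e-05 -1.44701884e-03]
```

View pics/w2.png

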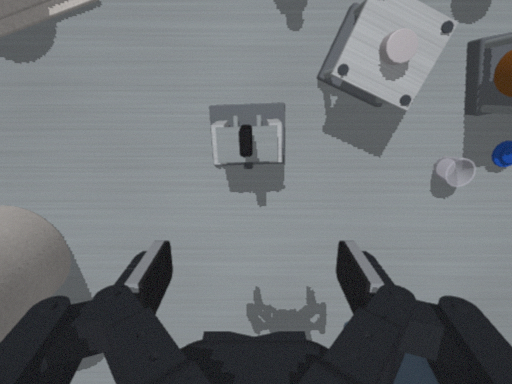

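The handle is at (246,140) px and the tine tips show on the far (+x) side at (235,120) and (259,120), so puller x points along world +x. Measuring it.

```bash
python3 - <<'E'
from h import *
p,P=cloud('w2')
rep(P,'handle',232,262,118,162,.112,.15)
rep(P,'handletop',232,262,118,162,.127,.15)
rep(P,'plate',205,290,100,175,.075,.085)
for z0,z1 in((.015,.045),):
    rep(P,'tineL',230,240,112,128,z0,z1); rep(P,'tineR',254,264,112,128,z0,z1)
print(np.round(P[112:128:2,236,:]*1000).tolist()); print(np.round(P[112:128:2,259,:]*1000).tolist())
E
```

```text
handle 380 rect c [458.9 282.9] sz [30.4 13.9] ang 0.3 zmed 131.4 mean [460.2 282.5 130.6]
handletop 359 rect c [458.9 282.9] sz [30.4 13.9] ang 0.3 zmed 131.5 mean [459.5 282.6 131.3]
plate 1784 rect c [450. 282.] sz [48.  84.8] ang 0.5 zmed 79.8 mean [448.9 282.1  79.8]
tineL 50 rect c [472.3 299.4] sz [ 5.8 14. ] ang 88.6 zmed 23.1 mean [472.  299.7  23. ]
tineR 51 rect c [473.7 266.9] sz [14.   5.7] ang 0.4 zmed 23.1 mean [474.1 266.7  23.2]
[[484.0, 299.0, 8.0], [481.0, 299.0, 8.0], [479.0, 298.0, 22.0], [477.0, 298.0, 23.0], [474.0, 298.0, 23.0], [471.0, 298.0, 24.0], [468.0, 298.0, 23.0], [465.0, 298.0, 22.0]]
[[484.0, 265.0, 7.0], [481.0, 265.0, 6.0], [479.0, 266.0, 24.0], [477.0, 265.0, 24.0], [474.0, 265.0, 23.0], [471.0, 265.0, 23.0], [468.0, 265.0, 23.0], [471.0, 266.0, 80.0]]
```

Emit:
carry_out:
  deltas:
    - [0, [2, -0.6, 2], [0, 0, 0]]
    - [0, [2.9, -0.94, 5], [0, 0, 0]]
    - [0, [2.94, -0.94, 9], [0, 0, 0]]
    - [0, [2.94, -0.94, 13], [0, 0, 0]]
    - [0, [2.94, -0.94, 16], [0, 0, 0]]
    - [0, [2.94, -0.94, 18.5], [0, 0, 0]]
    - [0, [2.94, -0.94, 20], [0, 0, 0]]
    - [0, [2.94, -0.94, 20.6], [0, 0, 0]]

```text
clock: 3.3
tool_pos: [0.4581, 0.2807, 0.0862]
orientation: [3.14, -0.002, -0.005]
force: [-0.1, 0.4, -0.3]
finger_gap: 0.0853
grasp_force: 0.0
```

Emit:
carry_out:
  deltas:
    - [0, [0, 0, 0], [0, 0, 0]]
    - [0.5, [0, 0, 0], [0, 0, 0]]
    - [0.65, [0, 0, 0], [0, 0, 0]]
    - [0.75, [0, 0, 0], [0, 0, 0]]
    - [0.85, [0, 0, 0], [0, 0, 0]]
    - [0.95, [0, 0, 0], [0, 0, 0]]
    - [1, [0, 0, 0], [0, 0, 0]]
    - [1, [0, 0, 0], [0, 0, 0]]
  force: 20

```text
clock: 4.1
tool_pos: [0.4588, 0.2831, 0.0883]
orientation: [-3.141, -0.002, -0.001]
force: [-0.5, -0.3, 4.2]
finger_gap: 0.0137
grasp_force: 24.2
```

Emit:
carry_out:
  deltas:
    - [1, [0, 0, 0], [0, 0, 0]]
    - [1, [0, 0, 0], [0, 0, 0]]
    - [1, [0, 0, 0], [0, 0, 0]]
    - [1, [0, 0, -0.5], [0, 0, 0]]
    - [1, [0, 0, -1.5], [0, 0, 0]]
    - [1, [0, 0, -3], [0, 0, 0]]
    - [1, [0, 0, -5], [0, 0, 0]]
    - [1, [0, 0, -7], [0, 0, 0]]
  force: 100

```text
clock: 4.9
tool_pos: [0.4583, 0.2829, 0.1587]
orientation: [3.141, 0.001, -0.001]
force: [0.3, 0.6, -1.7]
finger_gap: 0.0127
grasp_force: 97.2
```

Emit:
carry_out:
  deltas:
    - [1, [0, 0, -2.5], [0, 0, 0]]
    - [1, [0, 0, -5], [0, 0, 0]]
    - [1, [0, 0, -7.5], [0, 0, 0]]
    - [1, [0, 0, -9.5], [0, 0, 0]]
    - [1, [0, 0, -11], [0, 0, 0]]
    - [1, [0, 0, -12], [0, 0, 0]]
    - [1, [0, 0, -12], [0, 0, 0]]

```text
clock: 5.6
tool_pos: [0.4591, 0.2832, 0.2794]
orientation: [-3.141, -0.001, -0.004]
force: [1.0, 0.3, -1.8]
finger_gap: 0.0127
grasp_force: 97.2
```

```bash
python3 - <<'E'
from h import *
o=telemetry.observe(); print(o['clock'],o['tool_pos'],o['orientation'],o['force'])
save('wrist','w3');save('side','s3')
a=cv2.imread('pics/w3.png');b=cv2.imread('pics/s3.png')
cv2.imwrite('pics/c3.png',np.hstack([cv2.resize(a[150:384,140:370],(400,400)),cv2.resize(b[20:170,120:270],(400,400),interpolation=cv2.INTER_CUBIC)]))
E
```

```text
5.6 [0.45914927 0.28324287 0.27941253] [-3.14060682e+00 -1.37102566e-03 -3.93232205e-03] [ 1.00269738  0.34307342 -1.84853241]
```

View pics/c3.png

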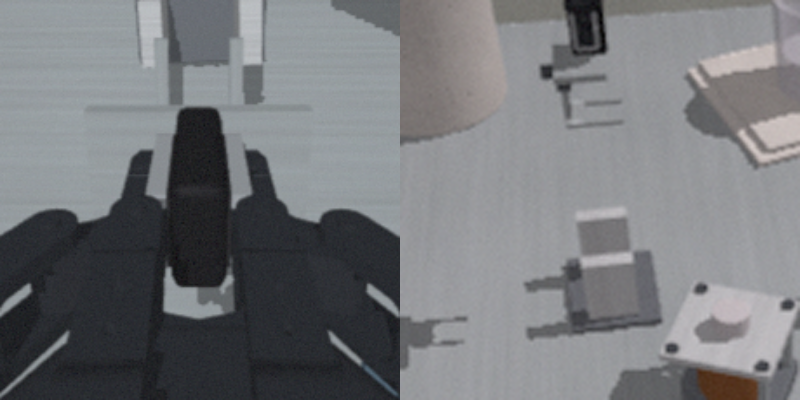

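The puller is lifted cleanly: the tines show at crop (162,70) and (237,70), and the side view has it level. I'll measure the fork relative to the TCP.

```bash
python3 - <<'E'
from h import *
p,P=cloud('w3')
T=np.array([.4591,.2832,.2794])
for nm,u0,u1 in(('L',225,241),('R',268,284)):
    S=P[172:212,u0:u1].reshape(-1,3)-T
    Q=S[(S[:,2]<-.04)&(S[:,2]>-.09)]*1000
    print(nm,len(Q),np.round(np.median(Q,0),1),'x max',np.round(np.percentile(Q[:,0],98),1),'y',np.round(np.percentile(Q[:,1],[3,97]),1),'z',np.round(np.percentile(Q[:,2],[10,90]),1))
    a=np.polyfit(Q[:,0],Q[:,2],1); print('slope z/x',a)
S=P[212:300,180:330].reshape(-1,3)-T
Q=S[(S[:,2]<.005)&(S[:,2]>-.02)]*1000; print('plate',len(Q),np.round(np.median(Q,0),1),np.round(np.percentile(Q,[2,98],axis=0),1))
E
```

```text
L 316 [  7.4  16.9 -65.2] x max 21.9 y [14.  19.8] z [-66.1 -64.4]
slope z/x [-7.05511829e-03 -6.52431589e+01]
R 321 [  8.2 -15.8 -65.2] x max 22.2 y [-18.8 -13. ] z [-66.2 -64.4]
slope z/x [-1.69364322e-02 -6.51775694e+01]
plate 4222 [ 2.7  0.1 -8.6] [[-26.3 -36.9 -12.3]
 [ 14.9  37.6   1.4]]
```

Emit:
carry_out:
  deltas:
    - [1, [0.3, 2, 0], [0, 0, 0]]
    - [1, [0.6, 6, 0], [0, 0, 0]]
    - [1, [1, 10.5, 0], [0, 0, 0]]
    - [1, [1.4, 15, 0], [0, 0, 0]]
    - [1, [1.8, 19.5, 0], [0, 0, 0]]
    - [1, [2.2, 24, 0], [0, 0, 0]]
    - [1, [2.6, 28.5, 0], [0, 0, 0]]
    - [1, [2.9, 32, 0], [0, 0, 0]]

```text
clock: 6.5
tool_pos: [0.4872, -0.0393, 0.2766]
orientation: [-3.141, 0.001, 0.003]
force: [1.1, -0.1, -0.7]
finger_gap: 0.0132
grasp_force: 97.5
```

Emit:
carry_out:
  deltas:
    - [1, [0, 2.5, 0], [0, 0, 0]]
    - [1, [0, 3.8, 0.5], [0, 0, 0]]
    - [1, [0, 4.1, 2], [0, 0, 0]]
    - [1, [0, 4.1, 4], [0, 0, 0]]
    - [1, [0, 4.1, 6], [0, 0, 0]]
    - [1, [0, 4.1, 8], [0, 0, 0]]
    - [1, [0, 4.1, 9], [0, 0, 0]]
    - [1, [0, 4.1, 9], [0, 0, 0]]

```text
clock: 7.3
tool_pos: [0.4866, -0.0769, 0.1859]
orientation: [-3.14, -0.002, 0.006]
force: [-0.6, -0.3, -0.5]
finger_gap: 0.013
grasp_force: 97.6
```

```bash
python3 - <<'E'
from h import *
o=telemetry.observe(); print(o['clock'],o['tool_pos'],o['orientation'],o['force'])
save('wrist','w4')
a=cv2.imread('pics/w4.png')
cv2.imwrite('pics/c4.png',cv2.resize(a[60:300,110:430],(800,600),interpolation=cv2.INTER_CUBIC))
E
```

```text
7.3 [ 0.48656746 -0.07693505  0.18586688] [-3.13972243e+00 -2.16291448e-03  6.44045467e-03] [-0.60838074 -0.34279804 -0.48284132]
```

View pics/c4.png

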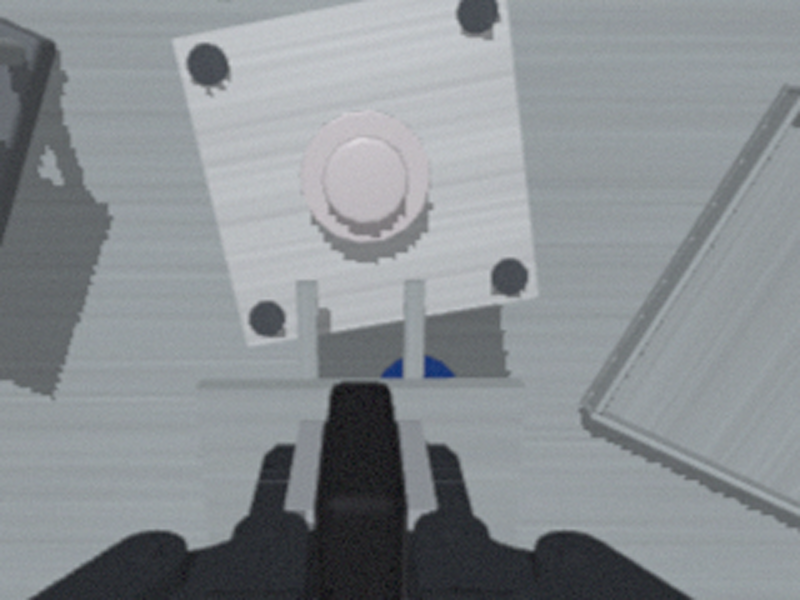

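The cap flange is centred at about (366,177) in the crop, and the tines at 308 and 414 sit over the plate edge, almost lined up. Measuring fork and cap in the same picture.

```bash
python3 - <<'E'
from h import *
p,P=cloud('w4')
# crop->full: u=110+c*0.4, v=60+c*0.4
rep(P,'plate',180,326,60,200,.093,.103)
rep(P,'flange',225,290,100,160,.106,.1125)
rep(P,'knob',225,290,100,160,.1135,.125)
rep(P,'tineL',226,240,168,208,.110,.13)
rep(P,'tineR',268,284,168,208,.110,.13)
for u in(233,275): print(np.round(P[166:206:5,u]*1000,1).tolist())
E
```

```text
plate 13410 rect c [537.7 -77.7] sz [100.3 100.6] ang 10.1 zmed 98.4 mean [541.9 -77.3  98.5]
flange 1200 rect c [537.9 -77.7] sz [39.2 39. ] ang 9.9 zmed 108.9 mean [539.1 -77.7 108.9]
knob 909 rect c [538.2 -77.8] sz [24.9 24.6] ang 0.7 zmed 115.3 mean [538.2 -77.8 115.3]
tineL 292 rect c [494.2 -59.9] sz [ 6.1 28.3] ang 89.9 zmed 120.5 mean [494.7 -60.  120.4]
tineR 298 rect c [494.3 -92.9] sz [28.4  6.2] ang 0.4 zmed 120.5 mean [495.  -92.7 120.4]
[[507.9, -59.4, 98.2], [503.5, -59.3, 97.7], [505.7, -61.0, 121.0], [501.5, -60.8, 120.0], [497.9, -60.8, 121.2], [493.6, -60.7, 120.5], [489.4, -60.5, 120.2], [485.6, -60.5, 121.1]]
[[507.8, -94.2, 97.8], [503.9, -94.2, 99.3], [505.6, -92.7, 120.4], [501.6, -92.8, 120.4], [497.5, -92.9, 119.9], [493.7, -92.9, 120.7], [489.6, -93.0, 120.6], [485.2, -93.2, 119.8]]
```

Emit:
carry_out:
  deltas:
    - [1, [0, 0.06, 0.4], [0, 0, 0]]
    - [1, [0, 0.13, 0.9], [0, 0, 0]]
    - [1, [0, 0.13, 1.3], [0, 0, 0]]
    - [1, [0, 0.13, 1.5], [0, 0, 0]]
    - [1, [0, 0.13, 1.55], [0, 0, 0]]
    - [1, [0, 0.13, 1.55], [0, 0, 0]]
    - [1, [0, 0.13, 1.55], [0, 0, 0]]

```text
clock: 8.05
tool_pos: [0.4881, -0.0794, 0.1725]
orientation: [3.141, 0.001, 0.001]
force: [0.6, -0.1, -1.9]
finger_gap: 0.0129
grasp_force: 97.6
```

Emit:
carry_out:
  deltas:
    - [1, [0, 0, 0.04], [0, 0, 0]]
    - [1, [0, 0, 0.08], [0, 0, 0]]
    - [1, [0, 0, 0.12], [0, 0, 0]]
    - [1, [0, 0, 0.16], [0, 0, 0]]
    - [1, [0, 0, 0.16], [0, 0, 0]]
    - [1, [0, 0, 0.16], [0, 0, 0]]

```text
clock: 8.65
tool_pos: [0.4879, -0.0793, 0.1707]
orientation: [-3.142, -0.001, 0.0]
force: [0.4, 0.6, -2.1]
finger_gap: 0.0133
grasp_force: 97.6
```

```bash
python3 - <<'E'
from h import *
o=telemetry.observe(); print(o['clock'],o['tool_pos'],o['orientation'],o['force'],o['torque'])
save('wrist','w5');p,P=cloud('w5')
rep(P,'plate',180,326,60,160,.093,.103)
rep(P,'flange',225,290,90,160,.106,.1125)
for u in(233,275): print(np.round(P[160:215:5,u]*1000,1).tolist())
E
```

```text
8.65 [ 0.48791155 -0.07929317  0.17074318] [-3.14158431e+00 -1.25620264e-03  6.17939416e-05] [ 0.41727249  0.61461779 -2.10080752] [-0.00869735 -0.02001174  0.00685375]
plate 10625 rect c [553.5 -78.2] sz [ 70.1 106.6] ang 0.0 zmed 98.4 mean [557.  -77.4  98.5]
flange 1308 rect c [539.2 -77.9] sz [38.8 36.7] ang 89.5 zmed 108.9 mean [540.  -77.9 108.9]
[[518.1, -63.2, 99.1], [514.1, -63.1, 98.7], [510.1, -63.0, 98.4], [507.8, -63.4, 105.0], [503.9, -63.3, 105.1], [500.0, -63.3, 105.4], [495.9, -63.1, 104.9], [492.1, -63.1, 105.7], [487.3, -62.9, 103.9], [483.6, -62.9, 105.1], [479.5, -62.8, 105.4]]
[[518.0, -95.4, 98.5], [514.0, -95.5, 98.4], [509.8, -95.7, 97.4], [508.1, -95.1, 105.8], [504.2, -95.2, 106.0], [500.1, -95.3, 105.6], [496.1, -95.4, 105.7], [491.9, -95.5, 105.1], [488.1, -95.6, 106.0], [483.6, -95.7, 105.2], [479.3, -95.8, 105.1]]
```

Emit:
carry_out:
  deltas:
    - [1, [0, -0.07, 0.06], [0, 0, 0]]
    - [1, [0, -0.14, 0.12], [0, 0, 0]]
    - [1, [0, -0.14, 0.18], [0, 0, 0]]
    - [1, [0, -0.14, 0.22], [0, 0, 0]]
    - [1, [0, -0.14, 0.25], [0, 0, 0]]
    - [1, [0, -0.14, 0.25], [0, 0, 0]]

```text
clock: 9.3
tool_pos: [0.4879, -0.0779, 0.1682]
orientation: [-3.142, -0.001, 0.0]
force: [-0.2, 0.5, -1.7]
finger_gap: 0.0131
grasp_force: 97.6
```

Emit:
carry_out:
  deltas:
    - [1, [0, 0, 0.03], [0, 0, 0]]
    - [1, [0, 0, 0.05], [0, 0, 0]]
    - [1, [0, 0, 0.05], [0, 0, 0]]

```text
clock: 9.6
tool_pos: [0.4879, -0.0779, 0.1677]
orientation: [-3.142, -0.001, 0.0]
force: [0.3, 0.8, -1.5]
finger_gap: 0.0128
grasp_force: 97.6
```

Emit:
carry_out:
  deltas:
    - [1, [0, 0, 0.03], [0, 0, 0]]
    - [1, [0, 0, 0.05], [0, 0, 0]]
    - [1, [0, 0, 0.05], [0, 0, 0]]

```text
clock: 9.9
tool_pos: [0.4879, -0.0779, 0.1672]
orientation: [-3.142, -0.001, 0.0]
force: [-0.1, 0.1, -1.6]
finger_gap: 0.0131
grasp_force: 97.6
```

```bash
cat > m.py <<'E'
from h import *
import sys
f=sys.argv[1]
o=telemetry.observe(); print(o['clock'],o['tool_pos'],o['orientation'],o['force'],o['torque'])
save('wrist',f);p,P=cloud(f)
rep(P,'plate',180,326,60,160,.093,.1015)
rep(P,'flange',225,290,80,160,.106,.1125)
rep(P,'knob',225,290,80,160,.1135,.125)
rep(P,'L',226,240,190,215,.1,.11)
rep(P,'R',268,284,190,215,.1,.11)
E
python3 m.py w6
```

```text
9.9 [ 0.48790894 -0.07787648  0.16721365] [-3.14153663e+00 -1.27684896e-03  8.69006732e-05] [-0.10576505  0.1394619  -1.63987723] [-0.04349635 -0.03288685 -0.05692515]
plate 10759 rect c [553.6 -78.1] sz [ 69.  107.4] ang 0.1 zmed 98.4 mean [557.2 -77.1  98.5]
flange 1315 rect c [539.5 -77.9] sz [36.1 39.4] ang 0.6 zmed 108.9 mean [540.4 -77.8 108.9]
knob 1072 rect c [537.9 -77.5] sz [24.5 25.3] ang 1.0 zmed 115.3 mean [538.2 -77.7 115.3]
L 168 rect c [487.6 -61.2] sz [ 5.7 17.2] ang 88.4 zmed 102.0 mean [487.8 -61.2 102. ]
R 169 rect c [487.8 -95. ] sz [17.1  7.9] ang 1.0 zmed 101.9 mean [487.9 -93.8 101.9]
```

Emit:
carry_out:
  deltas:
    - [1, [0, 0, 0.03], [0, 0, 0]]
    - [1, [0, 0, 0.03], [0, 0, 0]]

```text
clock: 10.15
tool_pos: [0.488, -0.0779, 0.1672]
orientation: [3.142, 0.001, 0.0]
force: [-1.1, 0.9, 0.1]
finger_gap: 0.0126
grasp_force: 97.8
```

Emit:
carry_out:
  deltas:
    - [1, [0, 0, 0.03], [0, 0, 0]]
    - [1, [0, 0, 0.03], [0, 0, 0]]

```text
clock: 10.35
tool_pos: [0.488, -0.0779, 0.1671]
orientation: [3.141, 0.001, 0.001]
force: [-1.8, -0.6, 5.1]
finger_gap: 0.013
grasp_force: 98.4
```

Emit:
carry_out:
  deltas:
    - [1, [0, 0, 0.03], [0, 0, 0]]
    - [1, [0, 0, 0.03], [0, 0, 0]]

```text
clock: 10.55
tool_pos: [0.4881, -0.0779, 0.1671]
orientation: [3.141, 0.001, 0.001]
force: [-2.6, 0.5, 7.1]
finger_gap: 0.0128
grasp_force: 98.9
```

Emit:
carry_out:
  deltas:
    - [1, [0, 0, -0.1], [0, 0, 0]]
    - [1, [0, 0, -0.18], [0, 0, 0]]
    - [1, [0, 0, -0.18], [0, 0, 0]]
    - [1, [0.3, 0, -0.18], [0, 0, 0]]
    - [1, [0.6, 0, -0.18], [0, 0, 0]]
    - [1, [0.8, 0, -0.18], [0, 0, 0]]
    - [1, [0.8, 0, -0.18], [0, 0, 0]]

```text
clock: 11.25
tool_pos: [0.4963, -0.0779, 0.1681]
orientation: [-3.142, -0.001, -0.0]
force: [0.2, 0.3, -0.8]
finger_gap: 0.0128
grasp_force: 97.8
```

Emit:
carry_out:
  deltas:
    - [1, [0.3, 0, 0], [0, 0, 0]]
    - [1, [0.6, 0, 0], [0, 0, 0]]
    - [1, [0.9, 0, 0], [0, 0, 0]]
    - [1, [1.1, 0, 0], [0, 0, 0]]
    - [1, [1.2, 0, 0], [0, 0, 0]]
    - [1, [1.2, 0, 0], [0, 0, 0]]

```text
clock: 11.85
tool_pos: [0.508, -0.0779, 0.1681]
orientation: [-3.142, -0.001, 0.0]
force: [-0.2, 0.8, -0.9]
finger_gap: 0.0127
grasp_force: 97.8
```

```bash
python3 m.py w7; python3 - <<'E'
import cv2
a=cv2.imread('pics/w7.png')
cv2.imwrite('pics/c7.png',cv2.resize(a[90:290,150:350],(600,600),interpolation=cv2.INTER_CUBIC))
E
```

```text
11.85 [ 0.50801803 -0.07787405  0.16811234] [-3.14156017e+00 -1.37373002e-03  1.51376439e-04] [-0.18582393  0.75515882 -0.94389635] [-0.05888621 -0.03477507 -0.03712421]
plate 8136 rect c [558.9 -73.8] sz [ 57.4 100.4] ang 10.2 zmed 98.4 mean [566.1 -76.9  98.5]
flange 650 rect c [549.5 -77.9] sz [37.5 16.2] ang 90.0 zmed 108.9 mean [550.  -77.7 108.9]
knob 276 rect c [546.7 -77.9] sz [ 7.7 22.4] ang 0.1 zmed 115.2 mean [546.  -77.8 115.2]
L 166 rect c [508.  -61.2] sz [ 5.6 17.4] ang 88.6 zmed 102.8 mean [507.9 -61.2 102.8]
R 167 rect c [507.8 -93.8] sz [17.4  5.6] ang 1.6 zmed 102.8 mean [507.9 -93.8 102.8]
```

View pics/c7.png

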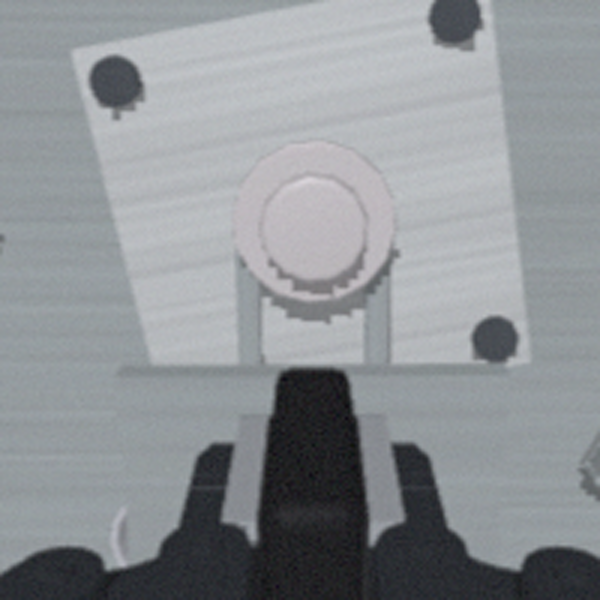

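The tine tips have gone under the flange at crop (250,255) and (378,265), symmetric about the cap and without contact. Sliding on home.

Emit:
carry_out:
  deltas:
    - [1, [0.4, 0, 0], [0, 0, 0]]
    - [1, [0.8, 0, 0], [0, 0, 0]]
    - [1, [1.2, 0, 0], [0, 0, 0]]
    - [1, [1.6, 0, 0], [0, 0, 0]]
    - [1, [2.0, 0, 0], [0, 0, 0]]
    - [1, [2.4, 0, 0], [0, 0, 0]]
    - [1, [2.7, 0, 0], [0, 0, 0]]
    - [1, [2.7, 0, 0], [0, 0, 0]]

```text
clock: 12.7
tool_pos: [0.5353, -0.0779, 0.1681]
orientation: [3.142, 0.001, 0.0]
force: [-0.6, 0.2, -2.0]
finger_gap: 0.0128
grasp_force: 97.8
```

Emit:
carry_out:
  deltas:
    - [1, [0.05, 0, 0], [0, 0, 0]]
    - [1, [0.1, 0, 0], [0, 0, 0]]
    - [1, [0.15, 0, 0], [0, 0, 0]]
    - [1, [0.15, 0, 0], [0, 0, 0]]

```text
clock: 13.1
tool_pos: [0.5364, -0.0779, 0.1682]
orientation: [-3.142, -0.001, -0.0]
force: [0.3, -0.7, -1.9]
finger_gap: 0.0129
grasp_force: 97.8
```

Emit:
carry_out:
  deltas:
    - [1, [0.05, 0, 0], [0, 0, 0]]
    - [1, [0.1, 0, 0], [0, 0, 0]]
    - [1, [0.1, 0, 0], [0, 0, 0]]

```text
clock: 13.4
tool_pos: [0.5375, -0.0779, 0.1682]
orientation: [3.142, 0.001, 0.0]
force: [0.3, 0.5, -1.0]
finger_gap: 0.0131
grasp_force: 97.8
```

Emit:
carry_out:
  deltas:
    - [1, [0.05, 0, 0], [0, 0, 0]]
    - [1, [0.05, 0, 0], [0, 0, 0]]

```text
clock: 13.6
tool_pos: [0.5378, -0.0778, 0.1681]
orientation: [-3.142, -0.001, 0.001]
force: [-0.8, 0.9, -0.5]
finger_gap: 0.0126
grasp_force: 97.8
```

Emit:
carry_out:
  deltas:
    - [1, [0.05, 0, 0], [0, 0, 0]]
    - [1, [0.05, 0, 0], [0, 0, 0]]

```text
clock: 13.8
tool_pos: [0.538, -0.0778, 0.1681]
orientation: [-3.142, -0.001, 0.001]
force: [-1.5, -0.8, -1.5]
finger_gap: 0.0129
grasp_force: 97.8
```

Emit:
carry_out:
  deltas:
    - [1, [0.05, 0, 0], [0, 0, 0]]
    - [1, [0.05, 0, 0], [0, 0, 0]]

```text
clock: 14.0
tool_pos: [0.5383, -0.0778, 0.168]
orientation: [-3.142, -0.001, 0.002]
force: [-3.1, -0.5, 0.4]
finger_gap: 0.0127
grasp_force: 97.8
```

Emit:
carry_out:
  deltas:
    - [1, [-0.08, 0, 0], [0, 0, 0]]
    - [1, [-0.08, 0, -0.05], [0, 0, 0]]
    - [1, [-0.08, 0, -0.1], [0, 0, 0]]
    - [1, [-0.08, 0, -0.14], [0, 0, 0]]
    - [1, [-0.08, 0, -0.17], [0, 0, 0]]
    - [1, [-0.08, 0, -0.17], [0, 0, 0]]

```text
clock: 14.6
tool_pos: [0.5379, -0.0777, 0.1692]
orientation: [-3.141, -0.001, 0.001]
force: [-0.1, -0.4, -8.0]
finger_gap: 0.013
grasp_force: 97.3
```

Emit:
carry_out:
  deltas:
    - [1, [0, 0, -0.03], [0, 0, 0]]
    - [1, [0, 0, -0.06], [0, 0, 0]]
    - [1, [0, 0, -0.06], [0, 0, 0]]

```text
clock: 14.9
tool_pos: [0.5378, -0.0777, 0.1696]
orientation: [-3.141, -0.001, 0.002]
force: [0.8, -0.3, -13.6]
finger_gap: 0.0128
grasp_force: 97.4
```

Emit:
carry_out:
  deltas:
    - [1, [0, 0, -0.04], [0, 0, 0]]
    - [1, [0, 0, -0.08], [0, 0, 0]]
    - [1, [0, 0, -0.12], [0, 0, 0]]
    - [1, [0, 0, -0.16], [0, 0, 0]]
    - [1, [0, 0, -0.2], [0, 0, 0]]

```text
clock: 15.4
tool_pos: [0.538, -0.0778, 0.1726]
orientation: [-3.141, -0.001, 0.0]
force: [-0.2, -0.1, -10.6]
finger_gap: 0.013
grasp_force: 97.6
```

Emit:
carry_out:
  deltas:
    - [1, [0, 0, -0.04], [0, 0, 0]]
    - [1, [0, 0, -0.08], [0, 0, 0]]
    - [1, [0, 0, -0.12], [0, 0, 0]]
    - [1, [0, 0, -0.16], [0, 0, 0]]
    - [1, [0, 0, -0.2], [0, 0, 0]]

```text
clock: 15.9
tool_pos: [0.5381, -0.0778, 0.1744]
orientation: [-3.142, -0.001, 0.0]
force: [0.2, 1.1, -11.6]
finger_gap: 0.0127
grasp_force: 97.5
```

Emit:
carry_out:
  deltas:
    - [1, [0, 0, -0.04], [0, 0, 0]]
    - [1, [0, 0, -0.08], [0, 0, 0]]
    - [1, [0, 0, -0.12], [0, 0, 0]]
    - [1, [0, 0, -0.16], [0, 0, 0]]
    - [1, [0, 0, -0.2], [0, 0, 0]]
    - [1, [0, 0, -0.24], [0, 0, 0]]
    - [1, [0, 0, -0.28], [0, 0, 0]]
    - [1, [0, 0, -0.32], [0, 0, 0]]

```text
clock: 16.7
tool_pos: [0.539, -0.0782, 0.1787]
orientation: [3.141, 0.001, 0.004]
force: [-0.1, 0.6, -1.6]
finger_gap: 0.0128
grasp_force: 98.9
```

Emit:
carry_out:
  deltas:
    - [1, [0, 0, -0.1], [0, 0, 0]]
    - [1, [0, 0, -0.3], [0, 0, 0]]
    - [1, [0, 0, -0.6], [0, 0, 0]]
    - [1, [0, 0, -1], [0, 0, 0]]
    - [1, [0, 0, -1.4], [0, 0, 0]]
    - [1, [0, 0, -1.7], [0, 0, 0]]
    - [1, [0, 0, -1.8], [0, 0, 0]]
    - [1, [0, 0, -1.8], [0, 0, 0]]

```text
clock: 17.5
tool_pos: [0.5382, -0.0779, 0.1959]
orientation: [3.141, 0.001, 0.001]
force: [-0.8, -0.3, -1.8]
finger_gap: 0.0126
grasp_force: 98.9
```

```bash
python3 - <<'E'
from h import *
o=telemetry.observe(); print(o['clock'],o['tool_pos'],o['force'])
save('wrist','w8');save('side','s8')
a=cv2.imread('pics/w8.png');b=cv2.imread('pics/s8.png')
cv2.imwrite('pics/c8.png',np.hstack([cv2.resize(a[90:290,150:350],(400,400)),cv2.resize(b[120:260,180:320],(400,400),interpolation=cv2.INTER_CUBIC)]))
E
```

```text
17.5 [ 0.53822042 -0.07786705  0.1958678 ] [-0.84271386 -0.30551868 -1.83652401]
```

View pics/c8.png

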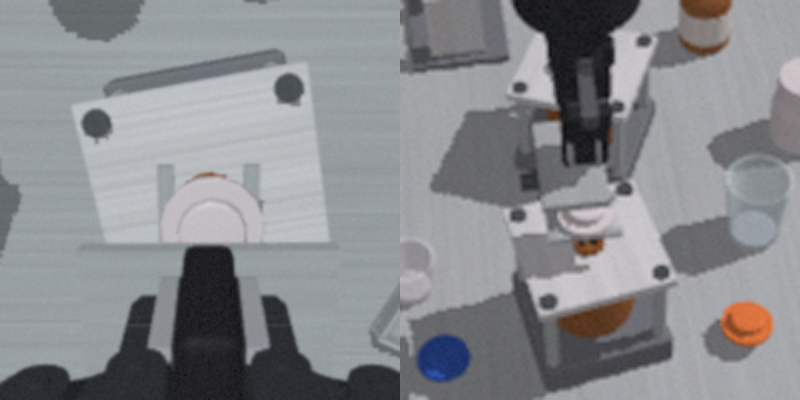

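The cap is off and sitting centred on the fork, with the bare amber neck showing below. Lifting it, then carrying it gently to the tray.

Emit:
carry_out:
  deltas:
    - [1, [0, 0, -0.3], [0, 0, 0]]
    - [1, [0, 0, -0.9], [0, 0, 0]]
    - [1, [0, 0, -1.7], [0, 0, 0]]
    - [1, [0, 0, -2.5], [0, 0, 0]]
    - [1, [0, 0, -3.2], [0, 0, 0]]
    - [1, [0, 0, -3.7], [0, 0, 0]]
    - [1, [0, 0, -3.9], [0, 0, 0]]
    - [1, [0, 0, -4], [0, 0, 0]]

```text
clock: 18.4
tool_pos: [0.5381, -0.0779, 0.2359]
orientation: [3.141, 0.001, 0.0]
force: [-0.3, 0.1, -1.9]
finger_gap: 0.0129
grasp_force: 98.9
```

Emit:
carry_out:
  deltas:
    - [1, [0, 0.2, 0], [0, 0, 0]]
    - [1, [-0.15, 0.7, 0], [0, 0, 0]]
    - [1, [-0.4, 1.4, 0], [0, 0, 0]]
    - [1, [-0.8, 2.4, 0], [0, 0, 0]]
    - [1, [-1.2, 3.5, 0], [0, 0, 0]]
    - [1, [-1.65, 4.7, 0], [0, 0, 0]]
    - [1, [-2.1, 5.9, 0], [0, 0, 0]]
    - [1, [-2.55, 7.1, 0], [0, 0, 0]]

```text
clock: 19.2
tool_pos: [0.5122, -0.1502, 0.2357]
orientation: [3.142, 0.0, 0.0]
force: [0.3, -0.4, -2.2]
finger_gap: 0.0126
grasp_force: 98.9
```

Emit:
carry_out:
  deltas:
    - [1, [-0.45, 1.2, 0], [0, 0, 0]]
    - [1, [-0.9, 2.4, 0], [0, 0, 0]]
    - [1, [-1.35, 3.6, 0], [0, 0, 0]]
    - [1, [-1.8, 4.8, 0], [0, 0, 0]]
    - [1, [-2.25, 6, 0], [0, 0, 0]]
    - [1, [-2.7, 7.2, 0], [0, 0, 0]]
    - [1, [-3.15, 8.4, 0], [0, 0, 0]]
    - [1, [-3.6, 9.5, 0], [0, 0, 0]]

```text
clock: 20.0
tool_pos: [0.4764, -0.2449, 0.2356]
orientation: [3.142, 0.001, -0.0]
force: [0.1, -0.2, -1.6]
finger_gap: 0.0126
grasp_force: 98.9
```

Emit:
carry_out:
  deltas:
    - [1, [-0.4, 1, 0], [0, 0, 0]]
    - [1, [-0.8, 1.9, 0], [0, 0, 0]]
    - [1, [-1.1, 2.7, 0], [0, 0, 0]]
    - [1, [-1.4, 3.3, 0], [0, 0, 0]]
    - [1, [-1.55, 3.8, 0], [0, 0, 0]]
    - [1, [-1.65, 4, 0], [0, 0, 0]]
    - [1, [-1.7, 4.1, 0], [0, 0, 0]]
    - [1, [-1.7, 4.1, 0], [0, 0, 0]]

```text
clock: 20.8
tool_pos: [0.4598, -0.2848, 0.2357]
orientation: [-3.141, -0.002, -0.0]
force: [-0.7, 0.9, -1.2]
finger_gap: 0.0127
grasp_force: 98.9
```

```bash
python3 - <<'E'
from h import *
o=telemetry.observe(); print(o['clock'],o['tool_pos'],o['orientation'],o['force'])
save('wrist','w9')
a=cv2.imread('pics/w9.png')
cv2.imwrite('pics/c9.png',a)
E
```

```text
20.8 [ 0.45984208 -0.28477309  0.23565867] [-3.14145542e+00 -1.50159230e-03 -9.18788787e-05] [-0.66581172  0.90574089 -1.23481993]
```

View pics/c9.png

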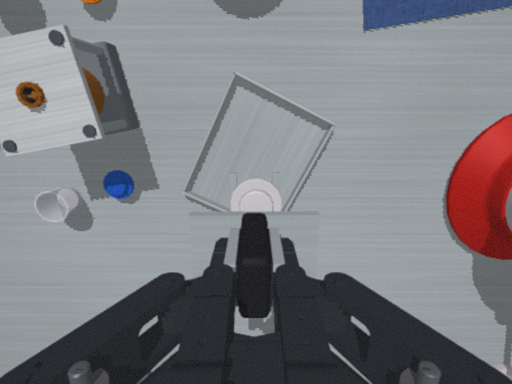

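The cap is still centred on the fork over the tray, at (256,200). Lowering.

Emit:
carry_out:
  deltas:
    - [1, [0, 0, 0.3], [0, 0, 0]]
    - [1, [0, 0, 1], [0, 0, 0]]
    - [1, [0, 0, 2.2], [0, 0, 0]]
    - [1, [0, 0, 3.7], [0, 0, 0]]
    - [1, [0, 0, 5.5], [0, 0, 0]]
    - [1, [0, 0, 7.3], [0, 0, 0]]
    - [1, [0, 0, 8.8], [0, 0, 0]]
    - [1, [0, 0, 10], [0, 0, 0]]

```text
clock: 21.65
tool_pos: [0.4591, -0.2842, 0.1336]
orientation: [-3.14, -0.001, 0.003]
force: [0.0, -0.4, -2.0]
finger_gap: 0.0128
grasp_force: 98.9
```

Emit:
carry_out:
  deltas:
    - [1, [0, 0, 1], [0, 0, 0]]
    - [1, [0, 0, 2], [0, 0, 0]]
    - [1, [0, 0, 3], [0, 0, 0]]
    - [1, [0, 0, 4], [0, 0, 0]]
    - [1, [0, 0, 4.8], [0, 0, 0]]
    - [1, [0, 0, 5.4], [0, 0, 0]]
    - [1, [0, 0, 5.8], [0, 0, 0]]
    - [1, [0, 0, 5.9], [0, 0, 0]]

```text
clock: 22.45
tool_pos: [0.4597, -0.2848, 0.0762]
orientation: [-3.141, -0.001, 0.001]
force: [-0.4, 0.8, -1.1]
finger_gap: 0.0127
grasp_force: 98.9
```

Emit:
carry_out:
  deltas:
    - [1, [0, 0, 0.05], [0, 0, 0]]
    - [1, [0, 0, 0.1], [0, 0, 0]]
    - [1, [0, 0, 0.15], [0, 0, 0]]
    - [1, [0, 0, 0.2], [0, 0, 0]]
    - [1, [0, 0, 0.25], [0, 0, 0]]
    - [1, [0, 0, 0.25], [0, 0, 0]]

```text
clock: 23.05
tool_pos: [0.4597, -0.2849, 0.0741]
orientation: [-3.142, -0.001, 0.0]
force: [0.0, 0.2, -0.5]
finger_gap: 0.0128
grasp_force: 98.9
```

Emit:
carry_out:
  deltas:
    - [1, [0, 0, 0.05], [0, 0, 0]]
    - [1, [0, 0, 0.1], [0, 0, 0]]
    - [1, [0, 0, 0.1], [0, 0, 0]]

```text
clock: 23.35
tool_pos: [0.4597, -0.2849, 0.0731]
orientation: [-3.141, -0.001, 0.0]
force: [-0.5, 0.0, -2.2]
finger_gap: 0.0128
grasp_force: 98.9
```

Emit:
carry_out:
  deltas:
    - [1, [0, 0, 0.03], [0, 0, 0]]
    - [1, [0, 0, 0.06], [0, 0, 0]]
    - [1, [0, 0, 0.06], [0, 0, 0]]

```text
clock: 23.65
tool_pos: [0.4598, -0.2849, 0.0727]
orientation: [3.142, 0.001, 0.0]
force: [0.2, 0.3, -0.1]
finger_gap: 0.0128
grasp_force: 99.5
```

Emit:
carry_out:
  deltas:
    - [1, [0, 0, 0.03], [0, 0, 0]]
    - [1, [0, 0, 0.03], [0, 0, 0]]
  force: 20

```text
clock: 23.85
tool_pos: [0.4599, -0.285, 0.0727]
orientation: [3.141, 0.001, 0.0]
force: [-2.0, 0.4, 4.1]
finger_gap: 0.013
grasp_force: 99.9
```

Emit:
carry_out:
  deltas:
    - [0.75, [0, 0, 0], [0, 0, 0]]
    - [0.6, [0, 0, 0], [0, 0, 0]]
    - [0.4, [0, 0, 0], [0, 0, 0]]
    - [0.2, [0, 0, 0], [0, 0, 0]]
    - [0, [0, 0, 0], [0, 0, 0]]
    - [0, [0, 0, 0], [0, 0, 0]]
    - [0, [0, 0, 0], [0, 0, 0]]
    - [0, [0, 0, 0], [0, 0, 0]]

```text
clock: 24.65
tool_pos: [0.4598, -0.2849, 0.0723]
orientation: [3.142, 0.001, 0.0]
force: [0.3, -0.3, 0.2]
finger_gap: 0.0856
grasp_force: 0.0
```

Emit:
carry_out:
  deltas:
    - [0, [0, 0, -1], [0, 0, 0]]
    - [0, [0, 0, -3], [0, 0, 0]]
    - [0, [0, 0, -6], [0, 0, 0]]
    - [0, [0, 0, -10], [0, 0, 0]]
    - [0, [0, 0, -14], [0, 0, 0]]
    - [0, [-3, 0, -17], [0, 0, 0]]
    - [0, [-6, 0, -18], [0, 0, 0]]
    - [0, [-7, 0, -18], [0, 0, 0]]

```text
clock: 25.45
tool_pos: [0.3887, -0.2855, 0.2552]
orientation: [3.138, 0.0, 0.004]
force: [0.1, 0.0, 0.1]
finger_gap: 0.0852
grasp_force: 0.0
```

```bash
python3 - <<'E'
from h import *
o=telemetry.observe(); print(o['clock'],o['tool_pos'],o['force'],o['finger_gap'])
save('wrist','w10');save('side','s10')
a=cv2.imread('pics/w10.png');b=cv2.imread('pics/s10.png')
cv2.imwrite('pics/c10.png',np.hstack([cv2.resize(a[30:230,150:350],(400,400)),cv2.resize(b[234:384,140:290],(400,400),interpolation=cv2.INTER_CUBIC)]))
E
```

```text
25.45 [ 0.38869597 -0.28549416  0.25519983] [0.14168253 0.04553631 0.08908639] 0.08523455417272094
```

View pics/c10.png

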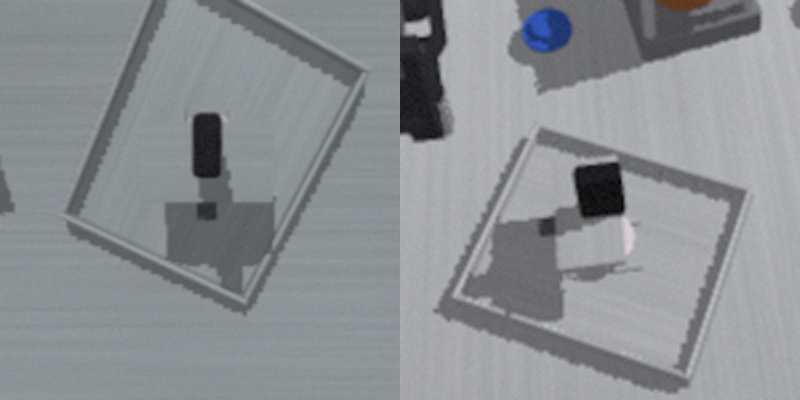

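The puller stands upright and free near the middle of the tray, with the cap visible at its fork (crop (628,238)), and the gripper is clear. Handing in.

```bash
python3 -c "
from h import *
print(ticket.job_done())"
```

```text
the job is handed in; nothing more can be done
None
```

The cap was pulled straight off the bottle, and puller and cap now stand together upright in the tray, let go; I handed the job in at about 25.5 s and it returned no verdict.

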